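# Release the concealed catch and open the specimen drawer

## Robot

A 6-joint arm with a two-finger parallel gripper is mounted at the origin on the work surface; the furniture and walls round the work are solid. World frame = base frame: x ahead of the robot, y to its left, z up, the work surface at z = 0. Lengths are in m, angles in rad, forces in N, time in s.
With the tool pointing down it reaches from about 0.4 to 0.925 m from the base axis. Payload 3.4 kg.
Tool frame: the origin (TCP) lies between the finger pads; the fingertips stand 11 mm ahead of it and the grasp point (between the pads) lies 8 mm behind it; z points along the fingers, y is the line along which they close (so a half turn about z gives the same grasp; the last joint's range is limited). The gripper opens to 85 mm and grips with 20 to 120 N. Pads are 22 mm wide; open, the fingers measure 114 mm over their backs; the gripper's body (76 mm by 85 mm) begins 54 mm behind the grasp point. The pads swing forward as they close: fully open they stand 13 mm farther back than shut.
Start: joints at [1.248, 0.307, 1.506, -0, 1.328, -0.073], TCP at [0.142, 0.557, 0.242] pointing down, gripper open.
Joint ranges: [-3.12, 3.12], [-1.05, 2.28], [0.14, 2.33], [-1.42, 4.57], [0.1, 2.73], [-2.68, 2.68]. Speed limits (rad/s): [2.57, 2.57, 3.14, 3.14, 3.14, 3.14].

## Interface

Orientations are given as a unit quaternion [x, y, z, w].
In Python, from cell import robot, imaging, ticket, monitor gives the robot as it stands (robot), with the cameras (imaging), the job (ticket) and the readings (monitor).
- The arm moves only by the tool send_path, called after "Emit:" as name(argument=value, ...) on one line, values as JSON. Schema: {"type":"object","properties":{"segments":{"type":"object","properties":{"deltas":{"type":"array","items":{"type":"array","items":{"type":"number"},"minItems":7,"maxItems":7},"minItems":1,"maxItems":20}},"additionalProperties":false,"required":["deltas"]},"grip_n":{"type":"number"},"only":{"type":"string"},"quiet":{"type":"boolean"},"lines":{"type":"string"}},"required":["segments"],"additionalProperties":false}. segments is an object whose key "deltas" holds a list of rows, 1 to 20 of them, each of 7 numbers: the opening from 0.0 (shut) to 1.0 (fully open), then dx, dy, dz in a scale on which 1.0 is 1 m, then a rotation vector rx, ry, rz in a scale on which 1.0 is 2 rad; each row is the pose to reach, as a shift and turn from the pose commanded when the call began, along the tool's axes at that moment; what a row does not reach only later rows make up. A row lasts 1/12 s, in which the tool goes at most 0.0417 m and 0.125 rad, less where a joint would pass 70% of its speed; a pose out of reach is approached as far as the arm can. The fingers move at their own pace and stop on an object; grip_n is the grip in N (left out, the last holds). Time passes only in rows, so rows that do not move let the fingers close. The tool returns the time, the measured TCP pose, the force, the opening and the grip force at its end. only (a regular expression) keeps the lines of the reply that match it, lines (a string "A,B") keeps lines A to B, and quiet returns only ok. A shift or turn number past 1, either way, is cut back to 1. Input that does not fit is refused with a message, and nothing moves.
- monitor.read_state(): the state, without advancing time (a new reading comes with each control period).
- imaging.get_image(name): name is "side" or "top"; returns a dict with "img" (400x640x3 uint8, red, green, blue), "depth" (400x640 float32, m along the optical axis (not along the pixel's ray), 0 where there is no reading), "vertical_fov" (degrees; the focal length in pixels is half the picture's height over the tangent of half this angle, whatever the lens; pixels are square), "cx", "cy" (the principal point, pixels), "dist" ([k1, k2, p1, p2, k3] as OpenCV has them; the pictures are not rectified), "R" (3x3) and "t" (3): a world point X has camera coordinates R X + t. Camera axes: x right, y down, z forward; pixel columns grow to the right and rows downward; lengths in m; the calibration is good to about 2 mm. A picture is of the moment at which its call begins.
- ticket.hand_in(): hands the job in; it is judged then, once.
The state is a dict: "clock": time; "joint_pos": joint angles; "dq": joint speeds; "joint_efforts": joint torques, N m; "tcp_pos": TCP position; "ee_rot": TCP orientation; "contact_force": force on the tool from outside, world axes, zero at the start; "ft_torque": the same for the moment, N m; "finger_gap": opening from 0.0 (shut) to 1.0 (fully open); "finger_force": force on a finger pad.
Only numpy, scipy, OpenCV 4.12 (cv2) and the standard library are available. Lean on these libraries where they do the work, as an engineer would, in place of code of your own. Each camera call takes 0.05 s, during which the arm holds its last target. There are 200 camera calls.

## Task

The drawer of the grey specimen case is held shut by a concealed catch: a push plate, black like everything round it, lies flush somewhere along the black band across the case's top, and only there does the band give. Find the plate with your fingertips and press it so that the drawer springs ajar, then reach in behind the drawer's front with the fingertips and draw the drawer out as far as it goes. Pick nothing up: leave the bone fragments lying in the drawer and everything round the case where it is.

Things in the scene. Friction and masses are not known exactly. Their poses are not given: they have to be found in the camera images.
- case: grey painted specimen case, fixed to the bench, 155 (x) by 280 (y) mm, its level top at z = 70 mm; origin at the centre of its underside, x to its back, z up. One drawer fills its front (-x) and comes out along -x. The top: a grey strip 20 mm deep at the front, then the black band, 72 mm deep over the full width, flush with it, then grey again.
- deck_mid (a point): middle of the black band's upper face, 21.5 mm in front (-x) of the case's centre, z = 70 mm, axes as the case. The push plate's centre lies on the band's long centre line (along y), up to 39 mm to either side of this point; where is not measured: feel for it or see its thin outline. Elsewhere the band is rigid.
- catch (a joint): how far the push plate is pressed in, m: 0 at rest, 0.006 at its stop. The plate is 52 (x) by 40 (y) mm, its face 1.5 mm below the band; closed fingertips must be wholly inside its outline to push it. Sprung: gives from about 2.5 N, lets the drawer go at about 4 mm (4 to 5 N), comes back when released.
- drawer (a joint): how far the drawer is out, m: 0 shut (held by the catch), about 0.05 ajar once a spring behind it has pushed it out (about half a second), 0.10 at its end stop. Beyond 0.05 it moves with a slight drag (1 to 3 N) and stays where it is left.
- drawer_front_back (a point): middle of the upper edge of the back face of the drawer's front panel, z = 66 mm, axes as the case (x points into the drawer); moves with the drawer. The panel is 14 mm thick (to -x) and 278 mm wide; shut, this face lies on the case's front. Ajar, a 50 mm gap is open between it and the case's front; the drawer's floor is 48 mm below, empty there.
- drawer_floor (a point): centre of the drawer's grey lining (119 by 242 mm inside, 28 mm deep at the sides), 18 mm above the bench; moves with the drawer, axes as the case
- bone_plate_09: thin brown bone fragment 39x57x6 mm lying loose in the back of the drawer; origin at the centre of its underside
- bone_plate_18: thin brown bone fragment 40x56x8 mm lying loose in the back of the drawer; origin at the centre of its underside
- scale_bar: black and white photo scale bar 12x102x4 mm lying loose on the grey strip at the back of the case's top, behind the band; origin at the centre of its underside
- green_cap_jar: clear jar with a green cap, 54 mm across, 104 mm high, loose, on the bench
- blue_cap_jar: low jar with a blue cap, 61 mm across, 59 mm high, loose, on the bench
- weighing_bottle: small stoppered glass bottle, 38 mm across, 70 mm high, loose, on the bench
- vernier_calliper: vernier calliper 206x71x10 mm, loose, on the bench
- glue_tube: white tube of adhesive 104x29x23 mm, loose, on the bench
- brush_0: fine brush 192x9x9 mm, loose, on the bench

How it is judged:
By the outcome, as a careful person would: the job done as asked, in the order asked, and still so for the second after the job is handed in, with the robot touching nothing.
It also fails if it takes over 48 s, if anything falls off the work surface, if the arm or the gripper's body presses on something with over 40 N, if the wrist force passes 120 N, or if a joint passes its speed limit or range.

## Working session

There is one attempt and no reset: what is moved stays moved. The work goes in short steps, Python scripts to look and compute and a tool call to move; the robot and the scene stay as the last step left them, time stands still between calls to the robot, and variables do not carry over. Pictures are saved under pics/ and viewed, at most 10 in all, crops included, and the job is handed in when it is done.

```bash
ls; mkdir -p pics
```

Run:
```python
from cell import robot, imaging, ticket, monitor
import cv2,numpy as np
s=monitor.read_state(); print({k:np.round(v,3) for k,v in s.items()})
for n in("top","side"):
    d=imaging.get_image(n); np.savez(f"/tmp/{n}.npz",**d); cv2.imwrite(f"pics/{n}0.png",d["img"][...,::-1]); print(n,d["vertical_fov"],d["cx"],d["cy"],d["dist"],d["R"],d["t"])
```

```text
cell.py
pics
{'clock': np.float64(0.0), 'joint_pos': array([ 1.248,  0.308,  1.508,  0.   ,  1.328, -0.074]), 'dq': array([-0.001,  0.   ,  0.001, -0.   , -0.001,  0.001]), 'joint_efforts': array([ 2.0000e-03, -4.5757e+01, -2.5192e+01,  0.0000e+00,  1.3000e-02,
       -0.0000e+00]), 'tcp_pos': array([0.141, 0.557, 0.241]), 'ee_rot': array([ 0.124,  0.992, -0.001, -0.   ]), 'contact_force': array([ 0.023, -0.109, -0.513]), 'ft_torque': array([ 0.028, -0.074,  0.04 ]), 'finger_force': np.float64(0.0), 'finger_gap': np.float64(1.002)}
top 51.42624290222727 315.3570643013973 194.63456523285896 [-0.01304504  0.          0.          0.          0.        ] [[ 7.95224314e-02 -9.96832653e-01  9.19559675e-04]
 [-9.72030024e-01 -7.77482340e-02 -2.21614179e-01]
 [ 2.20983744e-01  1.67294588e-02 -9.75133996e-01]] [0.07106478 0.55016433 1.04274776]
side 45.59947481275975 324.224262903536 208.09834722718062 [0.01729869 0.         0.         0.         0.        ] [[ 9.37911346e-01 -3.46874991e-01 -2.17085024e-04]
 [-1.56892536e-01 -4.23661624e-01 -8.92129789e-01]
 [ 3.09365541e-01  8.36772711e-01 -4.51779141e-01]] [-0.45100248  0.20297859  1.16964845]
```

View pics/top0.png

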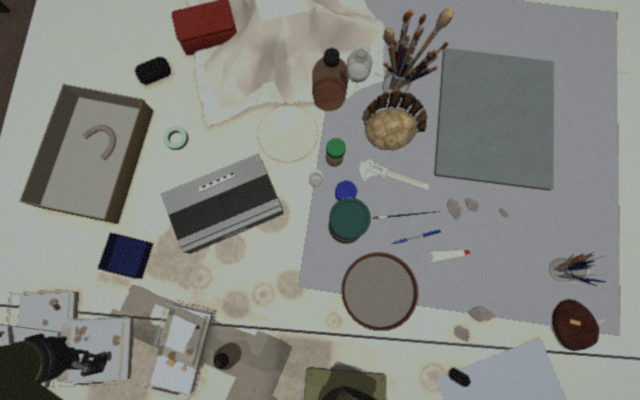

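View pics/side0.png

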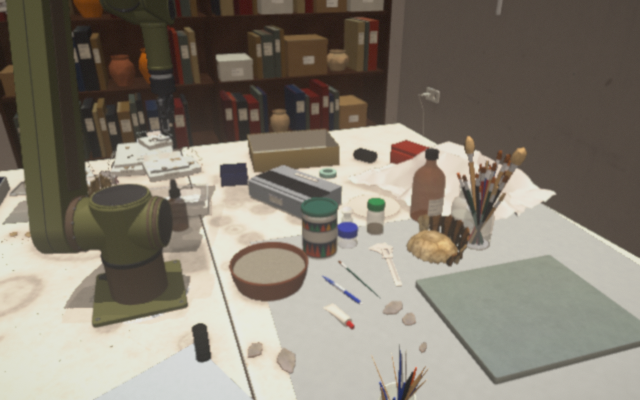

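The top view shows the case at about (222,203), with the scale bar at its back (about (216,182)), so the front faces the robot at the lower edge. The black band runs from about (170,225) to (280,195). Next I'll measure the band and enhance its contrast.

Create h.py:
```python
import numpy as np,cv2
from scipy.spatial.transform import Rotation as Rot
def K(d):
    f=d["img"].shape[0]/2/np.tan(np.radians(float(d["vertical_fov"]))/2)
    return np.array([[f,0,float(d["cx"])],[0,f,float(d["cy"])],[0,0,1]])
def cast(d,px,z):
    n=cv2.undistortPoints(np.float64(px).reshape(-1,1,2),K(d),d["dist"]).reshape(-1,2)
    r=np.c_[n,np.ones(len(n))]@d["R"]; c=-d["R"].T@d["t"]
    return c+r*((z-c[2])/r[:,2])[:,None]
def proj(d,P):
    return cv2.projectPoints(np.float64(P).reshape(-1,1,3),cv2.Rodrigues(d["R"])[0],d["t"],K(d),d["dist"])[0].reshape(-1,2)
```

Run:
```python
from h import *
d=dict(np.load("/tmp/top.npz"))
g=cv2.cvtColor(d["img"],cv2.COLOR_RGB2GRAY)
roi=np.zeros_like(g);roi[150:260,155:290]=1
m=((g<50)&(roi>0)).astype(np.uint8)
c=max(cv2.findContours(m,0,1)[0],key=cv2.contourArea)
print(cv2.contourArea(c))
q=cv2.approxPolyDP(c,5,True).reshape(-1,2); print(q.tolist())
W=cast(d,c.reshape(-1,2),.07)[:,:2]
r=cv2.minAreaRect((W*1000).astype(np.float32)); print(r); print(cv2.boxPoints(r))
# depth check
p=np.array([[222,203]]);z=d["depth"][203,222];print(z,(d["R"]@cast(d,p,.07)[0]+d["t"])[2])
crop=g[150:260,155:290].astype(float)
crop=np.clip((crop-5)/50,0,1)**.6*255
a=cv2.resize(crop.astype(np.uint8),None,fx=5,fy=5,interpolation=cv2.INTER_CUBIC)
cv2.imwrite("pics/band.png",a)
```

```text
2477.0
[[266, 175], [170, 215], [178, 238], [275, 197]]
((490.8180847167969, 354.35797119140625), (67.81953430175781, 274.02252197265625), 28.141338348388672)
[[396.29578 459.17923]
 [525.538   217.54976]
 [585.3404  249.53671]
 [456.09814 491.1662 ]]
1.09236 1.090701617403165
```

View pics/band.png

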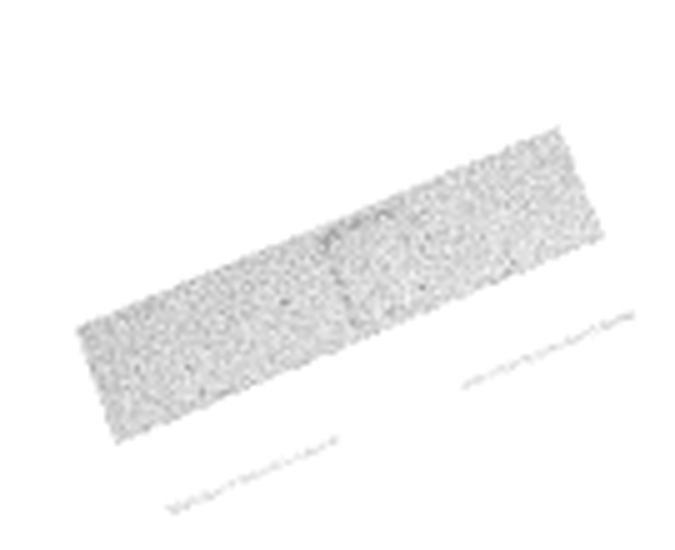

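The enhanced crop shows a faint outline: a left edge at about crop (325,240)–(350,330) and a back edge running to about (410,205). I'll average several frames and rectify them onto the case's plane.

Run:
```python
from cell import robot, imaging, ticket, monitor
from h import *
ims=[];
for i in range(24):
    d=imaging.get_image("top"); ims.append(d["img"].astype(np.float32).mean(2))
A=np.mean(ims,0); np.savez("/tmp/avg.npz",A=A)
th=np.radians(28.14); ex=np.array([np.cos(th),np.sin(th)]); ey=np.array([-np.sin(th),np.cos(th)])
c=np.array([.4908,.3544])
# u: along case y (mm) -90..90 ; v: case x -45..45
u=np.arange(-145,145.5,.5);v=np.arange(60,-60,-.5)
U,V=np.meshgrid(u,v)
P=c+(V[...,None]*ex+U[...,None]*ey)/1000
uv=proj(d,np.c_[P.reshape(-1,2),np.full(U.size,.07)]).reshape(*U.shape,2).astype(np.float32)
R=cv2.remap(A,uv[...,0],uv[...,1],cv2.INTER_LINEAR)
i0=R[(abs(V)<30)].mean()
cv2.imwrite("pics/rect.png",cv2.resize(np.clip((R-i0)*12+128,0,255).astype(np.uint8),None,fx=1.35,fy=1.35))
col=R[np.abs(v)<22].mean(0); col=col-cv2.GaussianBlur(col[None],(0,0),12)[0] if 0 else col-np.median(col)
for k in np.argsort(col[90:490])[:14]: print("u",u[90+k],round(float(col[90+k]),2))
gx=R[:,(u>-40)&(u<40)].mean(1)
gg=np.gradient(gx); print("edges v",v[np.argmax(gg)],v[np.argmin(gg)],[ (v[k],round(float(gg[k]),1)) for k in np.argsort(-abs(gg))[:10]])
gy=R[np.abs(v)<25].mean(0); g2=np.gradient(gy); print([(u[k],round(float(g2[k]),1)) for k in np.argsort(-abs(g2))[:8]])
```

```text
u 0.5 -4.84
u 0.0 -4.7
u 1.0 -4.62
u -0.5 -4.2
u 1.5 -4.08
u -1.0 -3.44
u 2.0 -3.37
u -1.5 -2.63
u 2.5 -2.62
u -39.5 -2.38
u -39.0 -2.29
u -40.0 -2.17
u 3.0 -1.94
u -38.5 -1.93
edges v -36.0 36.0 [(np.float64(-36.0), 8.0), (np.float64(-35.5), 7.9), (np.float64(36.0), -7.6), (np.float64(36.5), -7.6), (np.float64(-36.5), 7.6), (np.float64(35.5), -7.4), (np.float64(-35.0), 7.4), (np.float64(37.0), -7.4), (np.float64(35.0), -7.0), (np.float64(-37.0), 6.9)]
[(np.float64(139.5), 9.8), (np.float64(140.0), 9.7), (np.float64(139.0), 9.6), (np.float64(140.5), 9.3), (np.float64(-140.5), -9.3), (np.float64(-140.0), -9.2), (np.float64(138.5), 9.1), (np.float64(-141.0), -9.0)]
```

View pics/rect.png

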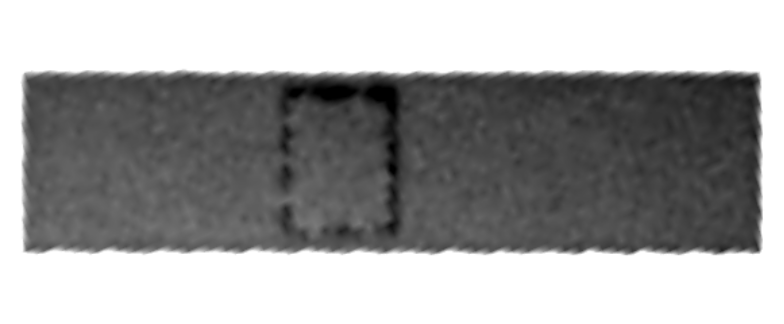

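The outline is clear. The plate spans u = -39.5 to 0.5 mm (40 wide) and v ≈ ±26, so its centre is 19.5 mm to the -y side of deck_mid. The band edges at v = ±36 and u = ±140 confirm the case pose. Next I'll work out the moves.

Create go.py:
```python
import sys
from cell import robot, imaging, ticket, monitor
from h import *
th=np.radians(28.14); ex=np.array([np.cos(th),np.sin(th),0]); ey=np.array([-np.sin(th),np.cos(th),0]); ez=np.array([0,0,1.])
mid=np.array([.4908,.3544,.07])
def rel(cx,cy,z):
    "case coords (mm, from deck_mid), tip z mm -> shift/turn in present tool axes"
    s=monitor.read_state(); R0=Rot.from_quat(s["ee_rot"])
    T=np.array([*(mid+cx/1000*ex+cy/1000*ey)[:2],z/1000+.011])
    best=min((Rot.from_matrix(np.c_[-k*ey*-1,k*ex,-ez]) for k in(1,-1)),key=lambda R:(R0.inv()*R).magnitude())
    q=s["tcp_pos"]-mid
    print("now cx,cy,tipz mm",np.round([q@ex*1e3,q@ey*1e3,(s["tcp_pos"][2]-.011)*1e3],1),"t",s["clock"])
    print("d",np.round(R0.inv().apply(T-s["tcp_pos"]),4),"rv",np.round((R0.inv()*best).as_rotvec(),4), "tgt",T, np.linalg.det(best.as_matrix()))
if __name__=="__main__": rel(*map(float,sys.argv[1:4]))
```

```bash
python3 go.py 0 -19.5 110
```

```text
now cx,cy,tipz mm [-212.2  343.6  231.3] t 1.3
d [-0.4015 -0.1251  0.1213] rv [-0.      0.      0.8308] tgt [0.49999674 0.33720494 0.121     ] 0.9999999999999992
```

The rows are not in the units I measure in: turns go in shares of 2 rad. I convert before sending: 0.831 rad is 0.4155.

Emit:
send_path(segments={"deltas": [[0,-0.2,-0.062,0,0,0,0.225],[0,-0.2,-0.062,0,0,0,0.225],[0,-0.2,-0.062,0,0,0,0.225],[0,-0.2,-0.062,0,0,0,0.225],[0,-0.4015,-0.1251,0.06,0,0,0.4155],[0,-0.4015,-0.1251,0.06,0,0,0.4155],[0,-0.4015,-0.1251,0.1213,0,0,0.4155],[0,-0.4015,-0.1251,0.1213,0,0,0.4155],[0,-0.4015,-0.1251,0.1213,0,0,0.4155],[0,-0.4015,-0.1251,0.1213,0,0,0.4155],[0,-0.4015,-0.1251,0.1213,0,0,0.4155],[0,-0.4015,-0.1251,0.1213,0,0,0.4155],[0,-0.4015,-0.1251,0.1213,0,0,0.4155],[0,-0.4015,-0.1251,0.1213,0,0,0.4155]]}, grip_n=20)

```text
clock: 2.47
tcp_pos: [0.4997, 0.3373, 0.121]
ee_rot: [0.514, 0.858, -0.0, -0.0]
contact_force: [-0.8, 0.5, 0.9]
finger_gap: -0.004
finger_force: 0.0
```

```bash
python3 go.py 0 -19.5 75
```

```text
now cx,cy,tipz mm [ -0.2 -19.3 110. ] t 2.4667
d [-0.0002  0.0003  0.035 ] rv [-0.0007 -0.0006 -0.0009] tgt [0.49999674 0.33720494 0.086     ] 0.9999999999999992
```

Emit:
send_path(segments={"deltas": [[0,0,0,0.03,0,0,0],[0,0,0,0.038,0,0,0],[0,0,0,0.04,0,0,0],[0,0,0,0.0415,0,0,0],[0,0,0,0.043,0,0,0],[0,0,0,0.0442,0,0,0],[0,0,0,0.0442,0,0,0],[0,0,0,0.0442,0,0,0]]})

```text
clock: 3.13
tcp_pos: [0.4999, 0.3377, 0.0777]
ee_rot: [0.514, 0.858, 0.001, 0.0]
contact_force: [-3.1, 0.4, 4.9]
finger_gap: 0.002
finger_force: 2.1
```

```bash
python3 go.py 0 -19.5 63
```

```text
now cx,cy,tipz mm [  0.2 -19.   66.7] t 3.1333
d [-0.0005 -0.0002  0.0037] rv [ 0.0011 -0.0006 -0.    ] tgt [0.49999674 0.33720494 0.074     ] 0.9999999999999992
```

Emit:
send_path(segments={"deltas": [[0,0,0,0.0015,0,0,0],[0,0,0,0.003,0,0,0],[0,0,0,0.0035,0,0,0],[0,0,0,0.0035,0,0,0]]})

```text
clock: 3.47
tcp_pos: [0.5002, 0.3377, 0.0736]
ee_rot: [0.514, 0.858, 0.001, -0.0]
contact_force: [-2.2, 2.1, 5.4]
finger_gap: -0.003
finger_force: 2.5
```

```bash
python3 go.py 0 -19.5 63
```

Run:
```python
from cell import robot, imaging, ticket, monitor
import cv2
d=imaging.get_image("top");cv2.imwrite("pics/p1.png",cv2.resize(d["img"][120:290,130:330,::-1],None,fx=3,fy=3))
```

```text
now cx,cy,tipz mm [  0.4 -19.2  62.6] t 3.4667
d [-0.0003 -0.0004 -0.0004] rv [ 0.0009 -0.0006 -0.0004] tgt [0.49999674 0.33720494 0.074     ] 0.9999999999999992
```

View pics/p1.png

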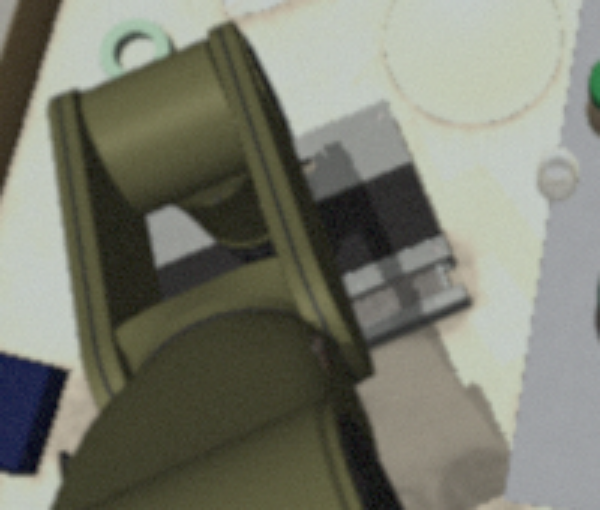

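The drawer front has sprung out: a gap is visible at crop (350–470, 270–340). I'll retract upward and move over the gap.

Emit:
send_path(segments={"deltas": [[0,0,0,-0.038,0,0,0],[0,0,0,-0.038,0,0,0],[0,0,0,-0.038,0,0,0],[0,0,0,-0.038,0,0,0]]})

```text
clock: 3.85
tcp_pos: [0.5005, 0.3369, 0.1112]
ee_rot: [0.514, 0.858, 0.0, 0.001]
contact_force: [-1.2, -0.7, -0.1]
finger_gap: -0.001
finger_force: 0.0
```

```bash
python3 go.py -81 0 100
```

Run:
```python
from cell import robot, imaging, ticket, monitor
from h import *
d=imaging.get_image("top");z=d["depth"]
th=np.radians(28.14); ex=np.array([np.cos(th),np.sin(th),0]); ey=np.array([-np.sin(th),np.cos(th),0]);mid=np.array([.4908,.3544,.07])
v,u=np.mgrid[0:400,0:640]; n=cv2.undistortPoints(np.float64(np.c_[u.ravel(),v.ravel()]).reshape(-1,1,2),K(d),d["dist"]).reshape(-1,2)
P=(np.c_[n,np.ones(len(n))]*z.reshape(-1,1)-d["t"])@d["R"]; Q=(P-mid)
cx=Q@ex*1e3;cy=Q@ey*1e3;h=P[:,2]*1e3
for a in range(-140,-40,4):
    k=(cx>a)&(cx<=a+4)&(cy<-90)&(cy>-115)&(z.ravel()>0)
    if k.sum(): print(a+2,k.sum(),np.round(np.percentile(h[k],[10,50,90])))
```

```text
now cx,cy,tipz mm [  0.3 -20.  100.2] t 3.85
d [ 0.02   -0.0813  0.0001] rv [ 0.0008  0.0007 -0.0002] tgt [0.41937438 0.31619816 0.111     ] 0.9999999999999992
-138 13 [-3. -1.  1.]
-134 14 [-2. -0.  3.]
-130 14 [-3. -1.  4.]
-126 12 [-2. -1.  1.]
-122 15 [-3. -0. 57.]
-118 48 [-1. 44. 66.]
-114 16 [64. 66. 69.]
-110 11 [63. 65. 68.]
-106 7 [62. 63. 65.]
-98 6 [15. 18. 21.]
-94 12 [16. 18. 19.]
-90 16 [15. 18. 20.]
-86 10 [15. 17. 19.]
-82 17 [15. 17. 21.]
-78 12 [16. 19. 21.]
-74 12 [15. 18. 21.]
-70 16 [16. 19. 20.]
-66 14 [16. 19. 22.]
-62 11 [15. 18. 19.]
-58 13 [14. 18. 19.]
-54 26 [16. 66. 71.]
-50 30 [16. 45. 72.]
-46 23 [16. 69. 71.]
-42 15 [68. 71. 72.]
```

The depth shows the panel at cx -120 to -106 and the gap open to -56, as specified. The drawer is ajar, so I'll go in.

Emit:
send_path(segments={"deltas": [[0,0.02,-0.0813,0,0,0,0],[0,0.02,-0.0813,0,0,0,0],[0,0.02,-0.0813,0,0,0,0],[0,0.02,-0.0813,0,0,0,0],[0,0.02,-0.0813,0.03,0,0,0],[0,0.02,-0.0813,0.045,0,0,0],[0,0.02,-0.0813,0.06,0,0,0],[0,0.02,-0.0813,0.06,0,0,0],[0,0.02,-0.0813,0.06,0,0,0]]})

```text
clock: 4.65
tcp_pos: [0.4194, 0.3164, 0.0503]
ee_rot: [0.514, 0.858, -0.001, -0.0]
contact_force: [0.1, 0.3, 0.7]
finger_gap: 0.002
finger_force: 0.0
```

```bash
python3 go.py -141 0 40
```

```text
now cx,cy,tipz mm [-80.9   0.2  39.3] t 4.65
d [-0.0002 -0.0601 -0.0006] rv [-0.0015  0.0003 -0.0004] tgt [0.36646651 0.28790051 0.051     ] 0.9999999999999992
```

Emit:
send_path(segments={"deltas": [[0,0,-0.004,0,0,0,0],[0,0,-0.008,0,0,0,0],[0,0,-0.011,0,0,0,0],[0,0,-0.014,0,0,0,0],[0,0,-0.018,0,0,0,0],[0,0,-0.022,0,0,0,0],[0,0,-0.026,0,0,0,0],[0,0,-0.03,0,0,0,0],[0,0,-0.034,0,0,0,0],[0,0,-0.038,0,0,0,0],[0,0,-0.042,0,0,0,0],[0,0,-0.046,0,0,0,0],[0,0,-0.05,0,0,0,0],[0,0,-0.053,0,0,0,0],[0,0,-0.053,0,0,0,0]]})

```text
clock: 5.9
tcp_pos: [0.3707, 0.2907, 0.051]
ee_rot: [0.514, 0.858, -0.001, -0.001]
contact_force: [-0.6, 0.5, -0.7]
finger_gap: 0.003
finger_force: 0.0
```

```bash
python3 go.py -141 0 40
```

```text
now cx,cy,tipz mm [-136.     0.5   40. ] t 5.9
d [-0.0005 -0.005   0.0001] rv [-0.0022  0.0001 -0.0001] tgt [0.36646651 0.28790051 0.051     ] 0.9999999999999992
```

Continue in small steps until the end stop shows in the force.

Emit:
send_path(segments={"deltas": [[0,0,-0.002,0,0,0,0],[0,0,-0.004,0,0,0,0],[0,0,-0.006,0,0,0,0],[0,0,-0.006,0,0,0,0]]})

```text
clock: 6.23
tcp_pos: [0.3661, 0.2883, 0.0512]
ee_rot: [0.514, 0.858, -0.001, -0.0]
contact_force: [-0.3, -0.1, -0.6]
finger_gap: -0.003
finger_force: 0.0
```

Emit:
send_path(segments={"deltas": [[0,0,-0.0015,0,0,0,0],[0,0,-0.003,0,0,0,0],[0,0,-0.003,0,0,0,0]]})

```text
clock: 6.48
tcp_pos: [0.3653, 0.2879, 0.0515]
ee_rot: [0.514, 0.858, 0.001, 0.001]
contact_force: [3.2, 1.1, -2.5]
finger_gap: 0.004
finger_force: 1.8
```

```bash
python3 go.py -141 0 40
```

```text
now cx,cy,tipz mm [-142.     0.5   40.5] t 6.4833
d [-0.0005  0.001   0.0005] rv [ 0.0026 -0.     -0.    ] tgt [0.36646651 0.28790051 0.051     ] 0.9999999999999992
```

Emit:
send_path(segments={"deltas": [[0,0,-0.002,0,0,0,0],[0,0,-0.004,0,0,0,0],[0,0,-0.004,0,0,0,0]]})

```text
clock: 6.73
tcp_pos: [0.3652, 0.288, 0.052]
ee_rot: [0.514, 0.858, 0.004, 0.002]
contact_force: [9.0, 3.8, -7.4]
finger_gap: -0.0
finger_force: 4.8
```

```bash
python3 go.py -141 0 40
```

```text
now cx,cy,tipz mm [-142.1    0.6   41. ] t 6.7333
d [-0.0006  0.0011  0.001 ] rv [ 0.0099 -0.0003  0.0001] tgt [0.36646651 0.28790051 0.051     ] 0.9999999999999992
```

Emit:
send_path(segments={"deltas": [[0,0,-0.003,0,0,0,0],[0,0,-0.003,0,0,0,0]]})

```text
clock: 6.9
tcp_pos: [0.3651, 0.288, 0.0524]
ee_rot: [0.514, 0.858, 0.007, 0.004]
contact_force: [13.2, 5.0, -10.4]
finger_gap: 0.004
finger_force: 6.9
```

```bash
python3 go.py -141 0 40;python3 - <<'E'
from cell import robot, imaging, ticket, monitor
import cv2,numpy as np
print(monitor.read_state()["joint_pos"])
d=imaging.get_image("top");np.savez("/tmp/t2.npz",**d);cv2.imwrite("pics/p2.png",cv2.resize(d["img"][120:320,130:330,::-1],None,fx=2.9,fy=2.9))
E
```

```text
now cx,cy,tipz mm [-142.1    0.7   41.4] t 6.9
d [-0.0007  0.0011  0.0014] rv [ 0.0153 -0.0005  0.0001] tgt [0.36646651 0.28790051 0.051     ] 0.9999999999999992
[ 5.77552535e-01  3.94517146e-01  1.98361034e+00 -1.17025826e-03
  7.48203803e-01  8.71428446e-02]
```

View pics/p2.png

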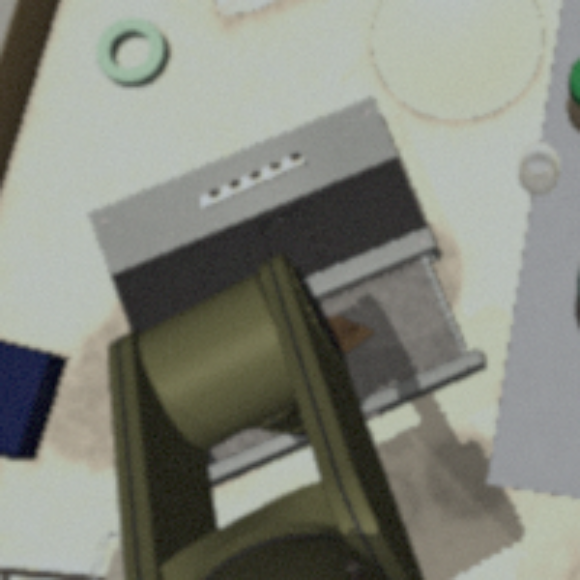

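The end stop is reached: the force rises with no further motion, and the drawer is well out with bone visible inside. I'll back off the panel, lift out, and step up clear.

Emit:
send_path(segments={"deltas": [[0,0,0.006,0,0,0,0],[0,0,0.014,0,0,0,0],[0,0,0.018,0,0,0,0],[0,0,0.018,0,0,0,0],[0,0,0.018,-0.03,0,0,0],[0,0,0.018,-0.07,0,0,0],[0,0,0.018,-0.11,0,0,0],[0,0,0.018,-0.15,0,0,0],[0,0.1,0.018,-0.16,0,0,0],[0,0.18,0.018,-0.16,0,0,0],[0,0.25,0.018,-0.16,0,0,0],[0,0.25,0.018,-0.16,0,0,0],[0,0.25,0.018,-0.16,0,0,0],[0,0.25,0.018,-0.16,0,0,0],[0,0.25,0.018,-0.16,0,0,0],[0,0.25,0.018,-0.16,0,0,0]]})

```text
clock: 8.28
tcp_pos: [0.2539, 0.5139, 0.2106]
ee_rot: [0.512, 0.859, -0.001, -0.0]
contact_force: [-0.0, -1.0, 1.0]
finger_gap: -0.001
finger_force: 0.0
```

Run:
```python
from cell import robot, imaging, ticket, monitor
from h import *
d=imaging.get_image("top");z=d["depth"]
cv2.imwrite("pics/p3.png",cv2.resize(d["img"][100:320,110:370,::-1],None,fx=2.7,fy=2.7))
th=np.radians(28.14); ex=np.array([np.cos(th),np.sin(th),0]); ey=np.array([-np.sin(th),np.cos(th),0]);mid=np.array([.4908,.3544,.07])
v,u=np.mgrid[0:400,0:640]; n=cv2.undistortPoints(np.float64(np.c_[u.ravel(),v.ravel()]).reshape(-1,1,2),K(d),d["dist"]).reshape(-1,2)
P=(np.c_[n,np.ones(len(n))]*z.reshape(-1,1)-d["t"])@d["R"]; Q=(P-mid)
cx=Q@ex*1e3;cy=Q@ey*1e3;h=P[:,2]*1e3
for a in range(-180,-140,2):
    k=(cx>a)&(cx<=a+2)&(abs(cy)<125)&(z.ravel()>0)
    if k.sum(): print(a+1,k.sum(),np.round(np.percentile(h[k],[10,50,90])))
```

```text
-179 72 [-3. -0.  2.]
-177 66 [-3. -0.  3.]
-175 73 [-3. -1.  3.]
-173 65 [-4.  0.  2.]
-171 103 [-2.  2. 45.]
-169 311 [-0. 43. 64.]
-167 80 [62. 65. 68.]
-165 78 [64. 66. 69.]
-163 72 [64. 67. 68.]
-161 82 [64. 66. 69.]
-159 77 [64. 66. 68.]
-157 65 [64. 66. 68.]
-155 18 [61. 64. 65.]
-153 1 [48. 48. 48.]
-151 5 [22. 41. 45.]
-149 59 [16. 18. 21.]
-147 71 [15. 18. 22.]
-145 77 [15. 18. 21.]
-143 65 [15. 18. 20.]
-141 72 [15. 18. 21.]
```

View pics/p3.png

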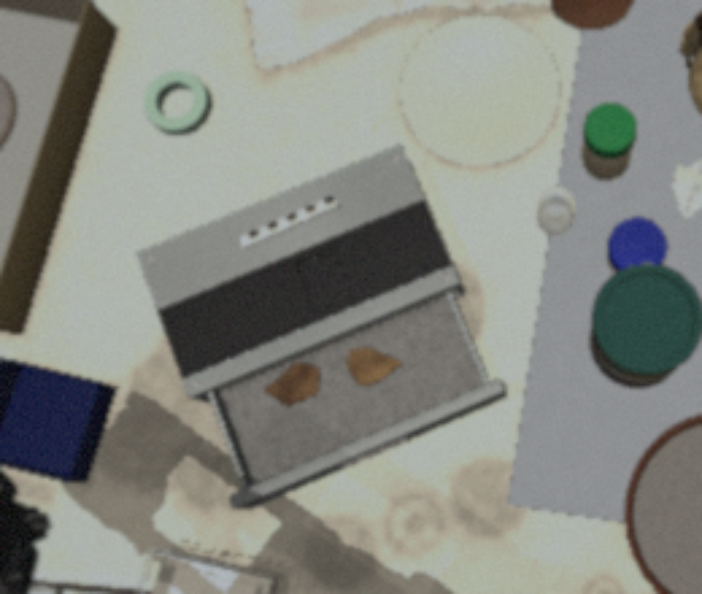

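The panel's back face is at cx ≈ -156, so the drawer is 0.10 m out at its stop. Both fragments lie in the drawer at about (295,383) and (372,365), the scale bar hasn't moved, and the arm is clear.

```bash
python3 -c "
from cell import robot, imaging, ticket, monitor
print(ticket.hand_in())"
```

```text
the job is handed in; nothing more can be done
None
```

The job is handed in: I found the push plate and pressed it, then drew the drawer out to its end stop (about 0.10 m), leaving both bone fragments and the scale bar where they lay and the arm clear of everything.

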